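Open the safety cap of the sanitiser tablets at pastry clear-down

TASK

The pastry bench is being cleared down and the bowl and rolling pin need a sanitising soak: open the red-capped tub of sanitiser tablets standing in the bench holder. Its cap is a child-proof push-and-turn one: grip it, press it down, keep it pressed while you twist it anticlockwise until it is free, then lift it off and finish with the gripper still holding the cap level, about a hand's width (10 cm) above the middle of the open mouth. Leave the tub seated in its holder, and leave the blue-capped tub, the bowl and the rolling pin where they are.

Things in the scene. Friction and masses are not known exactly. Their poses are not given: they have to be found in the camera images.
- cap: red ribbed push-and-turn cap, round, 56 mm in diameter, 30 mm high, 30 to 45 g. Origin: centre of its open underside; z up its axis. x passes through one of its three inner lugs and is parallel to the tub's x while locked. Inside it a sprung disc bears on the tub's rim. Not free, it drags the tub up with it. Free at 40 to 80 degrees of anticlockwise turn (aim at 60), with a stop at about 86
- cap_top (a point): centre of the cap's flat top, 30 mm above its underside. The locked cap is pushed up by its disc with 4 N and has 4 degrees of play. Pressing it down takes 1.6 N per mm more (about 9 N at 3 mm, 12 N at the end of the 5 mm travel); it turns anticlockwise, seen from above, only while held more than 3 mm down. Clockwise it is blocked
- tub: tub of sanitiser tablets, loose in the holder: square white body 80 x 80 x 104 mm with a red band, sloping round shoulder to 110 mm, neck 38 mm in diameter (47 mm over its three lugs); 0.4 to 0.75 kg. Origin: centre of its underside; z up. The shut cap's underside is 116 mm above the origin, 6 mm over the shoulder
- tub_rim (a point): centre of the tub's mouth, at the height of its rim, 134 mm above the tub's underside; hidden under the cap at first
- holder: stainless bench holder, fixed: foot plate 104 x 240 x 3 mm, two square cups in a row along its y axis, centred 60 mm either side of the origin, 83 mm wide inside, walls 3 mm thick, rising to 53 mm. Origin: centre of its underside. The tubs stand in the cups on the plate and can turn only about 2 degrees; the red one may be in either cup. The shut cap's top is 149 mm above the bench
- blue_tub: closed tub of the same shape and size with a blue band and a blue cap, loose in the holder's other cup, 146 mm high with its cap; its axis is 120 mm from the red-capped tub's. Origin: centre of its underside. To be left alone
- bowl: empty stainless mixing bowl, 190 mm across its rim, 85 mm high, upright on the bench beside the holder. Origin: centre of its underside. To be left alone
- rolling_pin: wooden rolling pin lying on the bench on the other side of the holder, 380 mm long over its handles, barrel 56 mm in diameter. Origin: underside of its barrel at mid-length; x along the pin. It can roll. To be left alone
Things that resemble listed ones, but are neither listed nor needed, are in the scene too. Several things have the shape of the cap; the one meant has the colours described above.

How it is judged:
By the outcome, as a careful person would: the job done as asked, in the order asked, and still so for the second after the job is handed in, while the arm keeps its last pose, push and grip.
It also fails if it takes over 35 s, if anything falls off the work surface, if the arm or the gripper's body presses on something with over 40 N, if the wrist force passes 120 N, or if a joint passes its speed limit or range.

ROBOT

A 6-joint arm with a two-finger parallel gripper is mounted at the origin on the work surface. World frame = base frame: x ahead of the robot, y to its left, z up, the work surface at z = 0. Lengths are in mm, angles in degrees, forces in N, time in s.
With the tool pointing down it reaches from about 350 to 850 mm from the base axis. Payload 8.1 kg.
Tool frame: the origin (TCP) lies between the finger pads; the fingertips stand 22 mm ahead of it and the grasp point (between the pads) lies 3 mm ahead of it (r.nose_length is the z of the fingertips in the tool frame, in mm); z points along the fingers, x is the direction in which the jaws open and shut, and the axes are right-handed (so a half turn about z gives the same grasp; the last joint's range is limited). The gripper opens to 85 mm and grips with 20 to 120 N. Pads are 22 mm wide; open, the fingers measure 114 mm over their backs; the gripper's body (76 mm by 85 mm) begins 54 mm behind the grasp point. The pads swing forward as they close: fully open they stand 13 mm farther back than shut.
Start: joints at [68.617, 7.471, 85.268, -0, 87.261, -4.893], TCP at [170.284, 575.334, 253.292] pointing down, gripper open.
Joint ranges: [-169.43, 169.43], [-51.17, 129.36], [1.28, 143.12], [-76.62, 256.62], [0, 156.53], [-152.29, 152.29]. Speed limits (degrees/s): [136.94, 136.94, 159.86, 180, 180, 180].

INTERFACE

Orientations are given as [roll, pitch, yaw] about the fixed x, y, z axes, in that order (R = Rz(yaw) Ry(pitch) Rx(roll)).
In Python, from bench import r gives the robot as it stands.
- The arm moves only by the shell command python3 -m jog 'ROWS' [FORCE]. ROWS is JSON, a list of rows, each a list of 5 numbers: the shift along the tool's x, y, z in m, then the turn about the tool's z in degrees, then the opening in per cent of the stroke, from 0 (shut) to 100 (fully open). A call has 1 to 8 rows; each row is the pose to reach, as a shift and turn from the pose measured when the call began, along the tool's axes at that moment; what a row does not reach only later rows make up. A row lasts 1/10 s, in which the tool goes at most 50 mm and 8.59 degrees, less where a joint would pass 70% of its speed; a pose out of reach is approached as far as the arm can. A call with a gripper value outside its range is refused whole. The fingers move at their own pace and stop on an object; FORCE is the grip in N (left out, the last holds). Time passes only in rows, so rows that repeat a pose let the fingers close. It gives the time, the measured TCP pose, the force and the opening at its end, in the units of the state.
- r.sense(): the state, without advancing time (a new reading comes with each control period).
- r.snapshot(name): name is "side" or "top" or "wrist"; returns a dict with "image" (420x560x3 uint8, red, green, blue), "K" (3x3 intrinsics, pixels), "T" (4x4, takes a point from camera to world coordinates); the wrist camera has in their place "tool_from_camera" (4x4, takes a point from camera to tool coordinates, whose origin is the TCP and whose axes are the tool frame's). Camera axes: x right, y down, z forward; pixel columns grow to the right and rows downward; lengths in mm; the calibration is good to about 2 mm. A picture is of the moment at which its call begins: read the wrist's pose just before it. There is no depth.
- r.hand_in(): hands the job in, once; it reports no verdict.
Trained networks look in a picture, given as the dict that the camera call returned (one of the last four; its "shot" number tells which), for a name from the list of things; names that differ only in an ending like _2 or _b are one class to them, and where a whole thing is asked for, a point or a joint stands for the part that bears it (a point fixed in the world has none). Each returns a list of dicts, best first, with "conf" (0 to 1); they miss things now and then, are a little off and sometimes report something else, mostly with a low value. They report only what shows in the picture. A call takes as long as a camera call. They do not tell look-alikes from the thing itself.
- r.search_frame(picture, label): "bbox" ([left, top, right, bottom] in pixels, round what is visible of it).
- r.pinpoint(picture, label): "uv" ([column, row] in pixels: a listed point, or the origin of a listed thing).
The state is a dict: "time": time; "joint_pos": joint angles; "qd": joint speeds; "joint_efforts": joint torques, N m; "tool_pos": TCP position; "tcp_rot": TCP orientation; "ft_force": force on the tool from outside, world axes, zero at the start; "wrist_torque": the same for the moment, N m; "finger_gap": finger opening in mm.
Only numpy, scipy, OpenCV 4.12 (cv2) and the standard library are available. Lean on these libraries where they do the work, as an engineer would, in place of code of your own. Each camera call takes 0.05 s, during which the arm holds its last target. There are 200 camera calls.

## Working session

There is one attempt and no reset: what is moved stays moved. The work goes in short steps, Python scripts to look and compute and a shell command to move; the robot and the scene stay as the last step left them, time stands still between calls to the robot, and variables do not carry over. Pictures are saved under pics/ and viewed, about 8 in all and at most 12, crops included, and the job is handed in when it is done.

```bash
mkdir -p pics
cat > h.py <<'E'
import numpy as np,cv2
from bench import r
from scipy.spatial.transform import Rotation as Ro
def save(p,n): cv2.imwrite('pics/'+n,cv2.cvtColor(p['image'],cv2.COLOR_RGB2BGR))
def T(p,s=None):
    if 'T' in p: return np.array(p['T'])
    M=np.eye(4); M[:3,:3]=Ro.from_euler('xyz',s['tcp_rot'],degrees=True).as_matrix(); M[:3,3]=s['tool_pos']
    return M@np.array(p['tool_from_camera'])
def at(p,uv,z,s=None):
    M=T(p,s); d=M[:3,:3]@np.linalg.inv(np.array(p['K']))@[uv[0],uv[1],1]
    return M[:3,3]+d*(z-M[2,3])/d[2]
def proj(p,X,s=None):
    c=np.linalg.inv(T(p,s))@[*X,1]; q=np.array(p['K'])@c[:3]; return q[:2]/q[2]
E
python3 - <<'E'
from h import *
s=r.sense(); print(s['time'],s['tool_pos'],s['tcp_rot'],s['finger_gap'],s['ft_force'])
ims=[]
for n in('top','side'):
    p=r.snapshot(n); ims.append(p['image'])
    for l in('cap','cap_top','holder','tub','blue_tub','bowl','rolling_pin'):
        print(n,l,[(np.round(d['uv']),round(d['conf'],2)) for d in r.pinpoint(p,l)][:5])
    for d in r.pinpoint(p,'cap_top')[:5]: print(n,'captop xyz@149',at(p,d['uv'],149).round(1))
    save(p,n+'0.png')
E
```

```text
0.0 [170.12064986 574.85321897 252.25187779] [-1.79992293e+02  1.04701680e-01  7.35092353e+01] 85.35008062582145 [-0.65639211 -1.4033294  -0.19736188]
top cap [(array([328., 204.]), 0.79), (array([351., 271.]), 0.67), (array([312., 260.]), 0.65), (array([382., 201.]), 0.64), (array([281., 189.]), 0.62)]
top cap_top [(array([384., 198.]), 0.8), (array([313., 259.]), 0.8), (array([351., 267.]), 0.74), (array([283., 190.]), 0.6), (array([332., 200.]), 0.55)]
top holder [(array([303., 201.]), 0.84)]
top tub [(array([327., 204.]), 0.82)]
top blue_tub [(array([282., 191.]), 0.83)]
top bowl [(array([127., 236.]), 0.68)]
top rolling_pin [(array([440., 242.]), 0.65)]
top captop xyz@149 [ 594.3 -242.1  149. ]
top captop xyz@149 [455.7 -69.7 149. ]
top captop xyz@149 [ 434.4 -158.   149. ]
top captop xyz@149 [620.1  -3.9 149. ]
top captop xyz@149 [ 594.  -118.7  149. ]
side cap [(array([252., 290.]), 0.93), (array([248., 268.]), 0.78), (array([300., 231.]), 0.71), (array([322., 302.]), 0.6), (array([294., 313.]), 0.6)]
side cap_top [(array([325., 292.]), 0.79), (array([248., 279.]), 0.68), (array([290., 305.]), 0.63), (array([296., 221.]), 0.54), (array([250., 258.]), 0.52)]
side holder [(array([301., 248.]), 0.62)]
side tub [(array([296., 262.]), 0.81)]
side blue_tub [(array([300., 236.]), 0.64)]
side bowl [(array([238., 176.]), 0.66), (array([303., 250.]), 0.16)]
side rolling_pin [(array([298., 353.]), 0.68)]
side captop xyz@149 [ 562.  -388.7  149. ]
side captop xyz@149 [ 407.  -292.3  149. ]
side captop xyz@149 [ 475.8 -400.2  149. ]
side captop xyz@149 [ 586.5 -110.9  149. ]
side captop xyz@149 [ 429.9 -221.1  149. ]
```

View pics/top0.png

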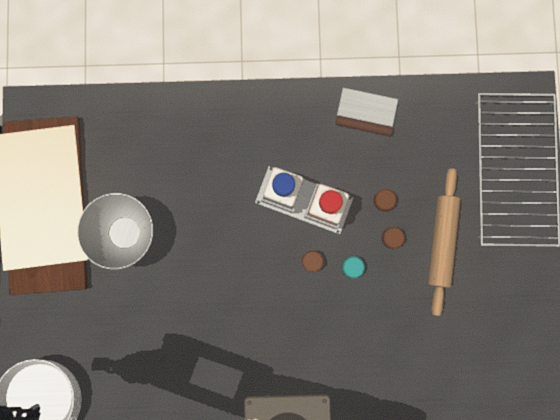

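View pics/side0.png

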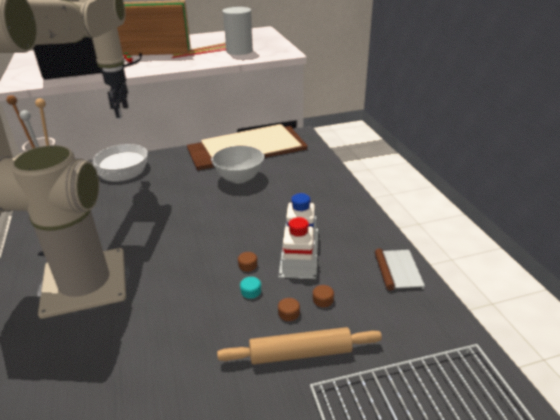

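Look-alikes in the top view are the brown caps at (385,200), (394,238) and (313,261), the teal cap at (353,267), and the blue cap on its tub at (283,185). The bright red cap on the red-banded tub, at top (331,201) and side (299,226), is the one I want. Next I'll triangulate it and check a crop.

```bash
cat >> h.py <<'E'
def red(p):
    h=cv2.cvtColor(p['image'],cv2.COLOR_RGB2HSV); m=((h[...,0]<5)|(h[...,0]>174))&(h[...,1]>190)&(h[...,2]>130)
    n,l,st,c=cv2.connectedComponentsWithStats(m.astype(np.uint8)); o=np.argsort(-st[1:,4])+1
    return [(c[i].round(1),st[i]) for i in o[:3]]
E
python3 - <<'E'
from h import *
s=r.sense()
p=r.snapshot('top');q=r.snapshot('side')
print(red(p),red(q))
c=red(p)[0][0]; X=at(p,c,147);print(X, proj(q,X))
print(at(q,red(q)[0][0],140))
R=Ro.from_euler('xyz',s['tcp_rot'],degrees=True)
print('tool shift',R.inv().apply(np.r_[X[:2],300]-s['tool_pos']))
a=cv2.resize(p['image'][150:290,240:420],None,fx=3,fy=3);b=cv2.resize(q['image'][180:320,220:350],None,fx=3,fy=3)
save({'image':np.hstack([a,b])[:, :800]},'crop.png')
E
```

```text
[] [(array([298.1, 224.1]), array([289, 218,  19,  14, 185], dtype=int32)), (array([305., 251.]), array([304, 251,   3,   1,   3], dtype=int32)), (array([128.5,  59. ]), array([128,  59,   2,   1,   2], dtype=int32))]Traceback (most recent call last):
  File "<stdin>", line 5, in <module>
IndexError: list index out of range
```

```bash
sed -i 's/>190)/>160)/' h.py
python3 - <<'E'
from h import *
s=r.sense()
p=r.snapshot('top');q=r.snapshot('side')
print(cv2.cvtColor(p['image'],cv2.COLOR_RGB2HSV)[201,331],red(p),red(q))
c=red(p)[0][0] if red(p) else np.array([331,201]); X=at(p,c,145);print(X, proj(q,X))
print(at(q,red(q)[0][0],140))
R=Ro.from_euler('xyz',s['tcp_rot'],degrees=True)
print('tool shift',R.inv().apply(np.r_[X[:2],300]-s['tool_pos']))
a=cv2.resize(p['image'][150:290,240:370],None,fx=3,fy=3);b=cv2.resize(q['image'][180:320,220:350],None,fx=3,fy=3)
save({'image':np.hstack([a,b])},'crop.png')
E
```

```text
[  1 171 197] [(array([330.4, 201.4]), array([320, 191,  22,  22, 374], dtype=int32))] [(array([298. , 223.8]), array([289, 218,  20,  14, 200], dtype=int32)), (array([297., 235.]), array([295, 235,   5,   1,   5], dtype=int32)), (array([292., 250.]), array([290, 250,   5,   1,   5], dtype=int32))]
[ 590.71212557 -115.68799186  145.        ] [298.2269073  222.88764283]
[ 590.96528253 -113.03059606  140.        ]
tool shift [-543.26945461  599.26532083  -46.69879378]
```

View pics/crop.png

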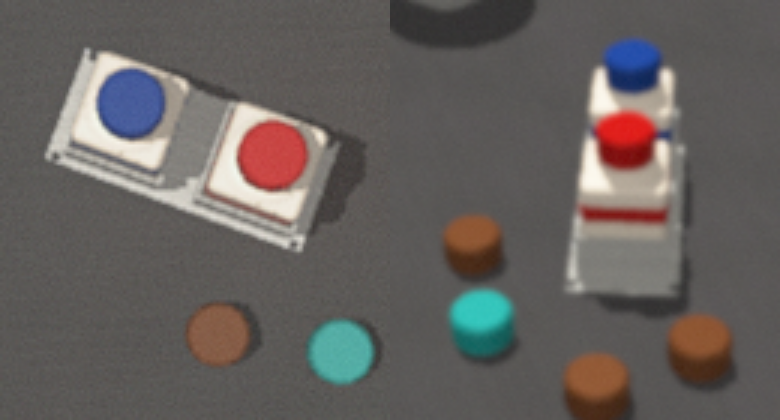

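The crop confirms it: the red cap on the red-banded tub, and the two cameras agree at about (591, -115). Now the transfer to a hover.

```bash
G='[-0.543,0.599,-0.047,75,100]'; python3 -m jog '[[-0.543,0.599,-0.047,75,100],[-0.543,0.599,-0.047,75,100],[-0.543,0.599,-0.047,75,100],[-0.543,0.599,-0.047,75,100],[-0.543,0.599,-0.047,75,100],[-0.543,0.599,-0.047,75,100],[-0.543,0.599,-0.047,75,100],[-0.543,0.599,-0.047,75,100]]' 40
python3 - <<'E'
from h import *
s=r.sense(); R=Ro.from_euler('xyz',s['tcp_rot'],degrees=True)
print(s['time'],s['joint_pos'],s['tcp_rot'],R.inv().apply(np.r_[590.8,-115,300]-s['tool_pos']))
E
```

```text
time: 1.9
tool_pos: [378.5, 232.4, 277.0]
tcp_rot: [-180.0, -0.1, 4.4]
ft_force: [1.5, 1.3, 0.3]
finger_gap: 85.4
1.9 [ 2.49345393e+01 -1.79585203e+01  1.06703772e+02  3.54853191e-03
  9.11941584e+01  2.05121959e+01] [-1.79975446e+02 -5.55057042e-02  4.42240738e+00] [184.94056261 362.76757574 -23.0256962 ]
```

```bash
python3 -m jog '[[0.185,0.363,-0.023,4,100],[0.185,0.363,-0.023,4,100],[0.185,0.363,-0.023,4,100],[0.185,0.363,-0.023,4,100],[0.185,0.363,-0.023,4,100],[0.185,0.363,-0.023,4,100],[0.185,0.363,-0.023,4,100],[0.185,0.363,-0.023,4,100]]'
python3 -m jog '[[0,0.03,0,0,100],[0,0.03,0,0,100]]'
python3 - <<'E'
from h import *
s=r.sense(); R=Ro.from_euler('xyz',s['tcp_rot'],degrees=True)
p=r.snapshot('wrist'); save(p,'w1.png')
print(s['time'],s['joint_pos'],s['tcp_rot'],s['tool_pos'],p['tool_from_camera'],red(p),[(d['uv'],d['conf']) for d in r.pinpoint(p,'cap_top')])
for d in red(p)[:1]: 
    X=at(p,d[0],148,s); print(X,R.inv().apply(np.r_[X[:2],200]-s['tool_pos']))
E
```

```text
time: 2.7
tool_pos: [586.5, -108.9, 299.7]
tcp_rot: [-180.0, -0.1, 0.4]
ft_force: [0.4, 1.3, 0.1]
finger_gap: 85.3
time: 2.9
tool_pos: [586.7, -143.2, 298.9]
tcp_rot: [180.0, -0.0, 0.1]
ft_force: [0.2, 0.8, -0.2]
finger_gap: 85.6
2.9 [-1.85605938e+01  7.22294153e+00  8.08128335e+01 -2.45608758e-02
  9.19335454e+01 -1.87072853e+01] [ 1.79966910e+02 -2.11861041e-02  1.45862298e-01] [ 586.72758053 -143.1522886   298.87530923] [[ 9.99998990e-01 -1.35729592e-03  4.21054461e-04 -7.68218011e-01]
 [ 1.19584368e-03  9.63780450e-01  2.66694235e-01 -6.82234262e+01]
 [-7.67787055e-04 -2.66693462e-01  9.63781100e-01 -1.19544362e+02]
 [ 0.00000000e+00  0.00000000e+00  0.00000000e+00  1.00000000e+00]] [(array([289.7, 170.1]), array([ 262,  141,   57,   58, 2560], dtype=int32))] [([174.3, 130.4], 0.73), ([299.3, 266.3], 0.72), ([227.4, 278.7], 0.67), ([289.0, 167.7], 0.59), ([172.3, 209.4], 0.55)]
[ 591.25803382 -113.36003171  148.        ] [  4.56972182 -29.8377257   98.85979021]
```

View pics/w1.png

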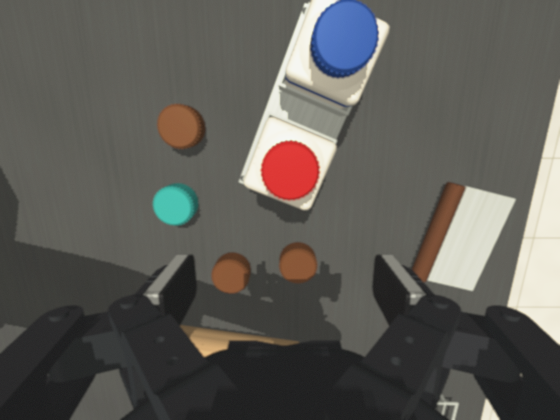

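The cap shows at wrist pixel (290,170), clear of the brown and teal caps, and gives (591,-113.5), consistent with the earlier fix. Now I'll centre over it and descend in two stages.

```bash
python3 -m jog '[[0.0045,-0.0293,0,0,100],[0.0045,-0.0293,0.03,0,100],[0.0045,-0.0293,0.06,0,100],[0.0045,-0.0293,0.085,0,100],[0.0045,-0.0293,0.085,0,100],[0.0045,-0.0293,0.085,0,100]]'
python3 - <<'E'
from h import *
s=r.sense(); R=Ro.from_euler('xyz',s['tcp_rot'],degrees=True)
p=r.snapshot('wrist'); save(p,'w2.png')
print(s['tool_pos'],s['ft_force'],red(p))
X=at(p,red(p)[0][0],148.5,s); print(X,R.inv().apply(np.r_[X[:2],143]-s['tool_pos']))
p=r.snapshot('top'); print(red(p)[0][0] if red(p) else 0)
E
```

```text
time: 3.6
tool_pos: [590.8, -108.8, 214.9]
tcp_rot: [-179.9, -0.0, 0.4]
ft_force: [0.7, 0.2, 0.8]
finger_gap: 85.5
[ 590.75281418 -108.7533022   214.85057262] [0.68811246 0.1743304  0.7871204 ] [(array([286. , 235.8]), array([ 247,  195,   79,   81, 4973], dtype=int32))]
[ 591.39060844 -110.75303799  148.5       ] [ 0.58796532  2.1056694  71.84797118]
[322.5 205.9]
```

View pics/w2.png

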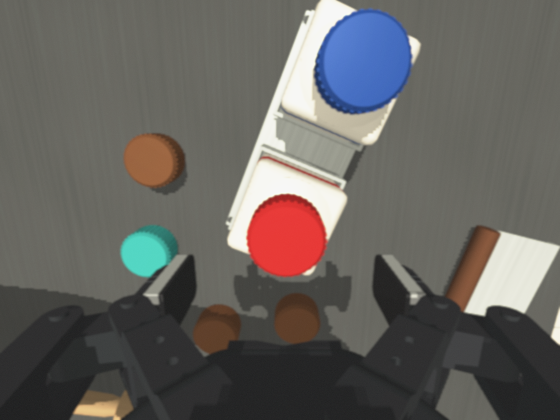

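The jaws straddle the red cap, which sits at (286,236). Its visible rib fringe biases the blob by 1–2 mm, so I'll use y ≈ -113. I'll descend and let it settle before closing.

```bash
python3 -m jog '[[0.0005,0.004,0.02,0,100],[0.0005,0.004,0.045,0,100],[0.0005,0.004,0.06,0,100],[0.0005,0.004,0.06,0,100],[0.0005,0.004,0.06,0,100]]'
python3 - <<'E'
from h import *
s=r.sense(); p=r.snapshot('wrist'); q=r.snapshot('side')
print(s['tool_pos'],s['ft_force'],red(p)); X=at(p,red(p)[0][0],148.5,s); print(X)
save({'image':np.hstack([p['image'][100:,130:430],cv2.resize(q['image'][150:310,220:380],(320,320))]) if 0 else p['image']},'w3.png')
E
```

```text
time: 4.2
tool_pos: [593.1, -113.6, 157.8]
tcp_rot: [-180.0, -0.3, 0.3]
ft_force: [0.4, 0.3, 0.9]
finger_gap: 85.5
[ 593.11448105 -113.62548942  157.7781591 ] [0.4329099  0.29916525 0.91129579] [(array([281.9, 265. ]), array([ 227,  208,  112,  112, 9630], dtype=int32)), (array([271.6, 163. ]), array([259, 158,  26,  11,  27], dtype=int32)), (array([293.4, 171.9]), array([286, 169,  16,   7,  18], dtype=int32))]
[ 591.35540697 -108.94357367  148.5       ]
```

View pics/w3.png

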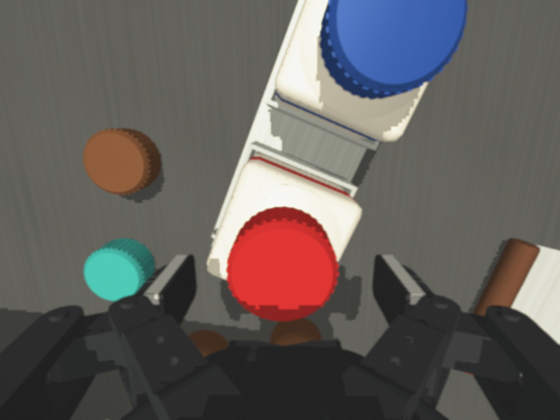

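```bash
python3 -m jog '[[-0.0015,0,0.008,0,100],[-0.0015,0,0.015,0,100],[-0.0015,0,0.015,0,100],[-0.0015,0,0.015,0,100],[-0.0015,0,0.015,0,100],[-0.0015,0,0.015,0,100]]'
python3 - <<'E'
from h import *
s=r.sense(); print(s['tool_pos'],s['ft_force'])
p=r.snapshot('wrist'); s=r.sense(); print(s['tool_pos'])
h=cv2.cvtColor(p['image'],cv2.COLOR_RGB2HSV); m=(((h[...,0]<6)|(h[...,0]>172))&(h[...,1]>160)&(h[...,2]>205)).astype(np.uint8)
n,l,st,c=cv2.connectedComponentsWithStats(m); i=1+np.argmax(st[1:,4]); print(st[i],c[i])
cn=max(cv2.findContours((l==i).astype(np.uint8),0,1)[0],key=cv2.contourArea); e=cv2.fitEllipse(cn); print(e,at(p,e[0],149,s))
E
```

```text
time: 4.9
tool_pos: [592.5, -113.9, 143.9]
tcp_rot: [180.0, -0.4, 0.4]
ft_force: [-1.1, -0.4, 1.0]
finger_gap: 85.0
[ 592.47937584 -113.86200877  143.88403563] [-1.06073021 -0.35392866  0.98105996]
[ 592.46602956 -113.87573668  143.86201907]
[ 227  239  112   74 6689] [282.65884288 277.54866198]
((282.09552001953125, 277.29949951171875), (75.36639404296875, 116.02693176269531), 93.05390167236328) [ 590.79515081 -107.84707224  149.        ]
```

```bash
python3 -m jog '[[0,0,0,0,50],[0,0,0,0,50],[0,0,0,0,50],[0,0,0,0,50],[0,0,0,0,50],[0,0,0,0,50],[0,0,0,0,50],[0,0,0,0,50]]' 70
```

```text
time: 5.75
tool_pos: [592.5, -113.9, 144.0]
tcp_rot: [180.0, -0.4, 0.3]
ft_force: [-3.4, 0.1, 5.5]
finger_gap: 54.4
```

```bash
python3 -m jog '[[0,0,0.001,0,40],[0,0,0.002,0,40],[0,0,0.003,0,40],[0,0,0.004,0,40],[0,0,0.0045,0,40],[0,0,0.0045,0,40],[0,0,0.0045,0,40]]' 80; python3 -c "
from h import *
s=r.sense();print(s['ft_force'],s['wrist_torque'],s['tool_pos'])"
```

```text
time: 6.45
tool_pos: [592.8, -114.0, 140.5]
tcp_rot: [180.0, -0.4, 0.3]
ft_force: [-5.1, 1.9, 10.3]
finger_gap: 54.4
[-5.13254821  1.8577401  10.32579177] [0.12935405 0.88666146 0.01986743] [ 592.8262532  -114.02046586  140.51994013]
```

```bash
python3 -m jog '[[0,0,0.0015,0,40],[0,0,0.002,0,40],[0,0,0.002,-4,40],[0,0,0.002,-9,40],[0,0,0.002,-15,40],[0,0,0.002,-20,40],[0,0,0.002,-25,40],[0,0,0.002,-25,40]]' 80; python3 -c "
from h import *
s=r.sense();print(s['ft_force'],s['wrist_torque'],s['tool_pos'])"
```

```text
time: 7.25
tool_pos: [593.0, -114.1, 139.8]
tcp_rot: [179.7, -0.4, 25.5]
ft_force: [-6.0, 0.4, 11.9]
finger_gap: 53.8
[-6.0387006   0.38318005 11.87057954] [0.1008211  1.13031064 0.05091173] [ 593.04264786 -114.09382355  139.78943607]
```

```bash
python3 -m jog '[[0,0,0.0013,-6,40],[0,0,0.0013,-12,40],[0,0,0.0013,-18,40],[0,0,0.0013,-24,40],[0,0,0.0013,-30,40],[0,0,0.0013,-36,40],[0,0,0.0013,-37,40],[0,0,0.0013,-37,40]]' 80; python3 -c "
from h import *
s=r.sense();print(s['ft_force'],s['wrist_torque'],s['tool_pos'])
p=r.snapshot('wrist');save(p,'w4.png')"
```

```text
time: 8.05
tool_pos: [592.8, -114.6, 139.9]
tcp_rot: [179.5, -0.1, 62.6]
ft_force: [-9.8, -0.4, 15.2]
finger_gap: 54.5
[-9.81860055 -0.44610028 15.17249459] [-0.01276424  1.55755739 -0.11807889] [ 592.84796782 -114.62875444  139.86454861]
```

View pics/w4.png

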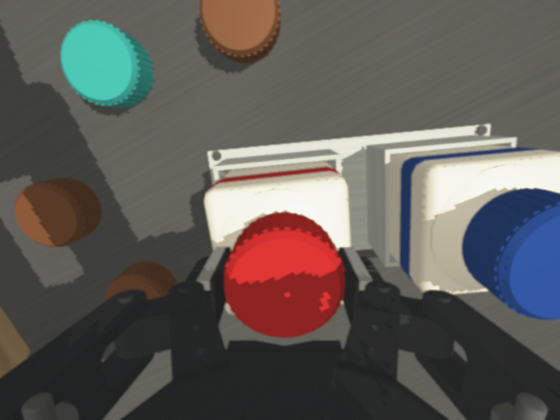

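The tub (image centre-left) is still square in its cup and the cap is between the pads. I'll relieve the sideways load and lift gently, checking the force.

```bash
python3 -m jog '[[-0.0005,-0.001,0,0,40],[-0.0005,-0.001,-0.002,0,40],[-0.0005,-0.001,-0.005,0,40],[-0.0005,-0.001,-0.008,0,40],[-0.0005,-0.001,-0.010,0,40],[-0.0005,-0.001,-0.010,0,40]]' 80; python3 -c "
from h import *
s=r.sense();print(s['ft_force'],s['wrist_torque'],s['tool_pos'])
p=r.snapshot('side');print(red(p))"
```

```text
time: 8.7
tool_pos: [591.7, -114.6, 149.7]
tcp_rot: [179.5, -0.1, 62.5]
ft_force: [0.2, 0.1, -0.5]
finger_gap: 54.3
[ 0.18409145  0.08730707 -0.50157221] [-0.00454125  0.00787596  0.01079581] [ 591.69792979 -114.59577528  149.72784463]
[(array([304.1, 220.4]), array([302, 216,   6,  10,  21], dtype=int32)), (array([288.5, 250. ]), array([285, 250,   8,   1,   8], dtype=int32)), (array([302.5, 251. ]), array([301, 251,   4,   1,   4], dtype=int32))]
```

Fz is -0.5 N, which is only the cap's weight, so the cap is free. Lift so its underside is about 100 mm above the rim (TCP z ≈ 262).

```bash
python3 -m jog '[[0,0,-0.015,0,40],[0,0,-0.035,0,40],[0,0,-0.06,0,40],[0,0,-0.085,0,40],[0,0,-0.105,0,40],[0,0,-0.112,0,40],[0,0,-0.112,0,40],[0,0,-0.112,0,40]]' 80
python3 - <<'E'
from h import *
s=r.sense();print(s['ft_force'],s['tool_pos'],s['tcp_rot'],s['finger_gap'])
p=r.snapshot('side');t=r.snapshot('top')
for q in(p,t):
  print([(np.round(d['uv'],1),d['conf'],at(q,d['uv'],137).round(1)) for d in r.pinpoint(q,'tub_rim')],proj(q,[592,-114,137]))
  print([(l,np.round(r.pinpoint(q,l)[0]['uv'])) for l in('bowl','rolling_pin','blue_tub','tub') if r.pinpoint(q,l)])
b=cv2.resize(p['image'][150:310,220:380],(400,400));a=cv2.resize(t['image'][130:290,240:400],(400,400))
save({'image':np.hstack([b,a])},'fin.png')
E
```

```text
time: 9.55
tool_pos: [590.3, -114.3, 260.6]
tcp_rot: [179.6, -0.1, 62.5]
ft_force: [-0.4, -0.6, -1.2]
finger_gap: 54.1
[-0.39119707 -0.58089654 -1.16912198] [ 590.32964886 -114.25283243  260.57402048] [ 1.79616692e+02 -1.04128171e-01  6.25217946e+01] 54.08613714115678
[(array([297.5, 226.4]), 0.77, array([ 587.2, -120. ,  137. ]))] [298.47423286 224.81436475]
[('bowl', array([238., 180.])), ('rolling_pin', array([298., 353.])), ('blue_tub', array([302., 238.])), ('tub', array([298., 264.]))]
[(array([327. , 199.8]), 0.67, array([ 595.7, -108.6,  137. ])), (array([126. , 232.1]), 0.27, array([530.9, 371.8, 137. ]))] [329.31741415 201.28224292]
[('bowl', array([125., 230.])), ('rolling_pin', array([437., 244.])), ('blue_tub', array([283., 192.])), ('tub', array([326., 206.]))]
```

View pics/fin.png

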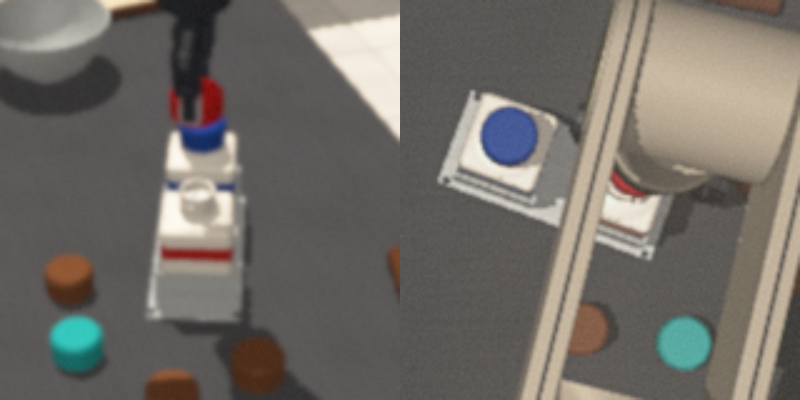

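The mouth is open, the tub is seated, and the cap is held above it. Handing in.

```bash
python3 -c "
from h import *
s=r.sense();print(s['tool_pos'],s['finger_gap'],s['ft_force']);print(r.hand_in())"
```

```text
[ 590.71356185 -114.3845868   261.57076586] 54.274091375749826 [ 0.50277214 -0.73847031  0.2441324 ]
the job is handed in; nothing more can be done
None
```

The red-capped sanitiser tub is open, and the job was handed in after about 10 s of robot time. I gripped the red cap, pressed it about 4 mm down and turned it 62° anticlockwise while pressed. Then I lifted it straight off.

**Last checks**
- **Cap free:** 10 mm into the lift the vertical force was only about the cap's own weight, so the tub was not being dragged up.
- **Final pose:** the gripper still holds the cap, with a jaw opening of 54 mm. It is level to about 0.4° and its underside is about 100 mm above the rim by arm readings. It should be within a few mm of the mouth's centre.
- **Tub and surroundings:** the side view shows the tub seated in its holder with its mouth open. The network's bowl, rolling pin and blue tub positions are within a few pixels of the start, except the bowl in the top view.

**Checks that disagreed**
- **Mouth position:** the network's rim points from the side and top views differed from my estimate by about 2 pixels, or 5–8 mm, in opposite directions. In the top view the arm hid most of the mouth. I kept the position I had triangulated, which agreed with the side picture.
- **Bowl in the top view:** its reported point came out about 6 pixels off the first reading. I took this as network scatter, since the arm went nowhere near the bowl after passing it and the side view showed it in place.
- **Jaw opening:** it read 54 mm on a 56 mm cap, but the grip held without slipping.

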